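# Reset the battery tester, then fit its switch knob and hold it pressed

### The job

Press the red reset plunger on the beige battery tester right down to its stop and let it come back up. Then pick up the loose black knob, turn it so that its white line points the same way as the flat of the tester's brass D-shaped switch shaft (where the white tick on the panel points), and push it upright onto the shaft until the spring collar under it is fully down. Finish while still gripping the knob and keeping it pressed fully home; do not let go, and leave the cell in the cradle and all the other stock where they are.

Things in the scene. Friction and masses are not known exactly. Their poses are not given: they have to be found in the camera images.
- tester: beige plastic tester box standing fixed on the counter, 190 (its x) x 270 (its y) x 55 mm high; origin at the centre of its underside, z up. On its top: a cradle with chrome end plates and a blue C cell along y at x +55 mm (highest point 30 mm over the top face), the plunger at x -35, y +85 mm, the switch shaft near x -35, y -60 mm
- plunger (a joint): travel of the red spring plunger in m: 0 up, grows as it is pressed straight down, 0.012 at its stop; the spring pushes back with 2.8 N at first, 7 N at the stop, and lifts it again when released
- plunger_top (a point): centre of the top face of the plunger's red round head, 32 mm in diameter, 7 mm thick, 37 mm over the tester's top when up; moves with it
- shaft: brass D-shaped switch shaft, upright on the tester, fixed (does not turn). Origin on its axis at the height of the tester's top face; z up the shaft; its x axis points out of the flat (a white tick on the panel lies on that side too). Round part 8 mm in radius, the flat 2.5 mm from the axis
- shaft_tip (a point): tip of the shaft on its axis, 36 mm above the shaft's origin; the last 3.5 mm are tapered; axes as the shaft
- collar (a joint): travel in m of the chrome spring collar (26 mm in diameter) around the shaft: 0 up, grows as the knob pushes it straight down, 0.006 at its stop. Its top is 16 mm above the shaft's origin when up, 10 mm when fully down. The spring pushes back with 3.6 N at first, 9 N at the stop, and lifts the knob if it is let go
- knob_center (a point): centre (half-way up, on the bore's axis) of the loose black plastic knob standing bore down on the counter: a block 40 (its x) x 30 (its y, across its two grip flats) x 38 mm high, about 60 g. Axes: z up, x towards the white line. Fully home, this point is 29 mm above the shaft's origin and its x axis lies along the shaft's x axis
- knob_mark (a point): outer end of the white line on the knob's top face, 18 mm from the knob's axis on the bore's flat side, 19 mm above knob_center
- knob: the same knob; origin at the centre of its underside, axes as knob_center. The D-shaped bore in its underside is 29 mm deep and 1 mm wider all round than the shaft; the bore's flat lies on the +x side, 3.7 mm from the axis
- c_cell: cobalt-blue C cell, 26 mm diameter x 50 mm, lying in the tester's spring clip cradle; origin under its middle; leave it there
- d_cell: pale gold D cell, 34 mm diameter x 61 mm, standing upright behind the tester; origin at the centre of its underside; leave it
- bulb: squat chrome halogen reflector bulb, 63 mm diameter x 54 mm, standing face down; origin at the centre of its underside; leave it
- lamp_ring: chrome lamp ring, 60 mm outer and 44 mm inner diameter, 12 mm high, lying flat; origin at the centre of its underside; leave it
- carton: white and blue bulb carton, 60 x 60 x 85 mm high, at the right; origin at the centre of its underside; leave it
- pack: flat cardboard battery pack with orange label, 85 x 110 x 22 mm high, at the left; origin at the centre of its underside; leave it
Mind the look-alikes: they are no part of the job. Of the things like the knob, leave any that is orange; of the rest the smaller one is meant.

How it is judged (in metres and radians):
On the way, in this order (a step that is already met when the one before it is completed fails the run):
1. the plunger is pressed down to its stop (within 1.5 mm), the knob not yet on the shaft (value of joint plunger above 0.0105 m and horizontal distance between knob_center and shaft above 0.03 m), for 0.1 s.
2. the plunger has been let up again (value of joint plunger below 0.003 m), for 0.1 s.
3. the knob is on the shaft, turned to match it (horizontal distance between knob_center and shaft below 0.0025 m and angle between the x axis of knob_center and the x axis of shaft, either way round below 0.2 rad and x of knob_mark in the frame of shaft above 0.01 m and angle between knob_center's own z axis and vertical below 0.1 rad and z of knob_center in the frame of shaft below 0.037 m), for 0.1 s.
At the end, for the whole second after the job is handed in: the knob is upright on the shaft (axis within 2.5 mm, line along the flat's direction within 0.2 rad, tilt under 0.1 rad), pushed home within 2 mm with the collar down at least 4.5 of its 6 mm, the fingers still bearing on the knob, and the plunger up again (horizontal distance between knob_center and shaft below 0.0025 m and angle between the x axis of knob_center and the x axis of shaft, either way round below 0.2 rad and x of knob_mark in the frame of shaft above 0.01 m and angle between knob_center's own z axis and vertical below 0.1 rad and z of knob_center in the frame of shaft below 0.031 m and value of joint collar above 0.0045 m and contact force between the fingers and knob above 2 N and value of joint plunger below 0.003 m); the arm keeps its last pose, push and grip.
It fails at once if the cell in the cradle or one of the other loose things (D cell, bulb, lamp ring, carton, pack) is moved more than 20 mm (distance of any of c_cell, d_cell, bulb, lamp_ring, carton, pack from where it was at the start of the episode above 0.02 m).
It also fails if it takes over 51 s, if anything falls off the work surface, if the arm or the gripper's body presses on something with over 40 N, if the wrist force passes 120 N, or if a joint passes its speed limit or range.

### The arm

A 7-joint arm with a two-finger parallel gripper is mounted at the origin on the work surface. World frame = base frame: x ahead of the robot, y to its left, z up, the work surface at z = 0. Lengths are in mm, angles in rad, forces in N, time in s.
With the tool pointing down it reaches from about 400 to 875 mm from the base axis. Payload 4.4 kg.
Tool frame: the origin (TCP) lies at the very end of the fingers, on their centre line; the grasp point (between the pads) lies 19 mm behind it (ctrl.grip_point_offset is the distance from the TCP to the grasp point, in mm); z points along the fingers, y is the line along which they close (so a half turn about z gives the same grasp; the last joint's range is limited). The gripper opens to 85 mm and grips with 20 to 120 N. Pads are 22 mm wide; open, the fingers measure 114 mm over their backs; the gripper's body (76 mm by 85 mm) begins 54 mm behind the grasp point. The pads swing forward as they close: fully open they stand 13 mm farther back than shut.
Start: joints at [-1.406, 0.628, 0.038, 1.517, -0.027, 0.996, -0.02], TCP at [148.666, 632.784, 231.313] pointing down, gripper open.
Joint ranges: [-3.06, 3.06], [-0.37, 2.12], [-1.25, 1.32], [0.18, 2.47], [-1.1, 4.24], [0.23, 1.98], [-2.94, 2.94]. Speed limits (rad/s): [2.57, 2.57, 3.14, 3.14, 3.14, 3.14, 3.14].

### API

Orientations are given as [roll, pitch, yaw] about the fixed x, y, z axes, in that order (R = Rz(yaw) Ry(pitch) Rx(roll)).
In Python, from cell import ctrl gives the robot as it stands.
- The arm moves only by the tool jog_arm, never from a script. Its argument "increments" is one flat list of numbers, 7 for each row, row after row: the finger opening in cm, from 0 to 8.54, then the shift along the tool's x, y, z in cm, then the turn, a rotation vector about the tool's x, y, z in degrees. In form: [fingers, x, y, z, rx, ry, rz, fingers, x, y, z, rx, ry, rz, ...]. A call has 1 to 20 rows; each row is the pose to reach, as a shift and turn from the pose commanded when the call began, along the tool's axes at that moment; what a row does not reach only later rows make up. A row lasts 1/10 s, in which the tool goes at most 50 mm and 8.59 degrees, less where a joint would pass 70% of its speed; a pose out of reach is approached as far as the arm can. A call with a gripper value outside its range is refused whole. The fingers move at their own pace and stop on an object; the grip force is fixed at half the most. Time passes only in rows, so rows that repeat a pose let the fingers close. It gives the time, the measured TCP pose, the force, the opening and the grip force at its end, in the units of the state.
- ctrl.read_state(): the state, without advancing time (a new reading comes with each control period).
- ctrl.get_image(name): name is "scene" or "top" or "wrist"; returns the picture (480x640x3 uint8, red, green, blue); there is no depth.
- ctrl.camera_params(name): a dict with "fx", "fy", "cx", "cy" (pixels), "extrinsics" (4x4, takes a point from world to camera coordinates). Camera axes: x right, y down, z forward; pixel columns grow to the right and rows downward; lengths in mm; the calibration is good to about 2 mm. A picture is of the moment at which its call begins: read the wrist's pose just before it. camera_params takes no time and is no camera call; for the wrist camera it gives the pose at the moment of the call.
- ctrl.finish_job(): hands the job in; it is judged then, once.
The state is a dict: "clock": time; "qpos": joint angles; "qd": joint speeds; "tau": joint torques, N m; "eef_pos": TCP position; "tool_rot": TCP orientation; "force": force on the tool from outside, world axes, zero at the start; "torque": the same for the moment, N m; "width": finger opening in mm; "gripper_force": force on a finger pad.
Only numpy, scipy, OpenCV 4.12 (cv2) and the standard library are available. Lean on these libraries where they do the work, as an engineer would, in place of code of your own. Each camera call takes 0.05 s, during which the arm holds its last target. There are 200 camera calls.

## Working session

There is one attempt and no reset: what is moved stays moved. The work goes in short steps, Python scripts to look and compute and a tool call to move; the robot and the scene stay as the last step left them, time stands still between calls to the robot, and variables do not carry over. Pictures are saved under pics/ and viewed, at most 10 in all, crops included, and the job is handed in when it is done.

Besides the shell and the picture viewer there is one more tool, called after "Request:" by a JSON object that holds its "name" and its "arguments", one argument or row to a line. jog_arm: Moves the arm, as the interface text tells. Its arguments: {"type":"object","properties":{"increments":{"type":"array","items":{"type":"number"}}},"required":["increments"]}

```bash
ls; mkdir -p pics; python3 - <<'E'
from cell import ctrl
import cv2,numpy as np
for n in("top","scene"):
    im=ctrl.get_image(n);cv2.imwrite(f"pics/{n}0.png",im[:,:,::-1])
    p=ctrl.camera_params(n);E=np.array(p["extrinsics"]);print(n,p["fx"],p["cx"],p["cy"],(-E[:3,:3].T@E[:3,3]).round(),E[:3,:3].round(2).tolist())
s=ctrl.read_state();print(s["clock"],s["eef_pos"],s["tool_rot"],s["width"])
E
```

```text
pics
top 463.12975358182047 310.7378026193844 230.4025880998768 [ 392.  -35. 1068.] [[-0.01, -1.0, -0.01], [-0.98, 0.01, -0.18], [0.18, 0.01, -0.98]]
scene 547.589919028586 320.11427160084844 243.01370572560472 [ 985. -822.  991.] [[0.89, 0.46, -0.01], [0.32, -0.64, -0.7], [-0.33, 0.62, -0.72]]
0.1 [148.55794104 632.24057531 230.51507202] [-3.13993649e+00  3.65550700e-05  2.91075192e+00] 85.2544747640233
```

View pics/top0.png

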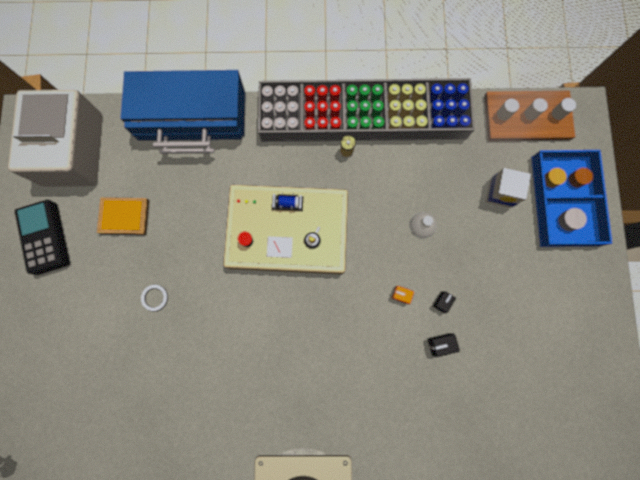

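View pics/scene0.png

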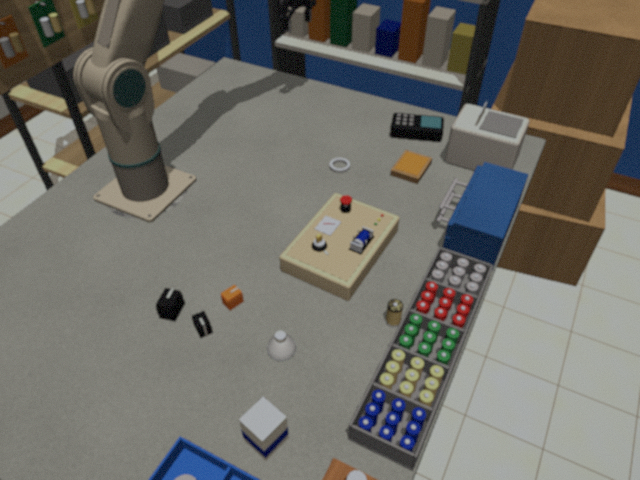

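The top view shows the tester at (287,228), the red plunger at (245,240), the shaft at (312,240), and the small black knob at (445,301). The larger black look-alike is at (443,345) and the orange one at (402,295). The scene view agrees, with the small knob at (202,323) and the larger one at (171,304).

```bash
cat >h.py <<'E'
from cell import ctrl
import cv2,numpy as np
from scipy.spatial.transform import Rotation as R
np.set_printoptions(suppress=True,precision=2)
def cam(n):
    p=ctrl.camera_params(n);return p,np.array(p["extrinsics"])
def cast(c,uv,z):
    p,E=c;d=E[:3,:3].T@np.array([(uv[0]-p["cx"])/p["fx"],(uv[1]-p["cy"])/p["fy"],1]);o=-E[:3,:3].T@E[:3,3]
    return o+d*(z-o[2])/d[2]
def proj(c,P):
    p,E=c;q=E[:3,:3]@np.array(P,float)+E[:3,3];return np.array([p["fx"]*q[0]/q[2]+p["cx"],p["fy"]*q[1]/q[2]+p["cy"]])
def blobs(m,lo=5,hi=1e9):
    n,l,s,c=cv2.connectedComponentsWithStats(m.astype(np.uint8));return [(c[i],s[i],l==i) for i in range(1,n) if lo<=s[i][4]<=hi]
def delta(pos,yaw):
    """increment from now: tool straight down, tool y axis at world angle yaw(mod pi handled by caller)"""
    s=ctrl.read_state();R0=R.from_euler("xyz",s["tool_rot"]);T=R.from_euler("xyz",[np.pi,0,yaw])
    print("shift cm",R0.inv().apply(np.array(pos)-s["eef_pos"])/10,"turn deg",np.degrees((R0.inv()*T).as_rotvec()),"q",np.array(s["qpos"]))
E
python3 - <<'E'
from h import *
im=cv2.imread("pics/top0.png");c=cam("top");hsv=cv2.cvtColor(im,cv2.COLOR_BGR2HSV).astype(int)
sub=lambda m,x0,y0,x1,y1:(lambda k:(k.__setitem__((slice(y0,y1),slice(x0,x1)),m[y0:y1,x0:x1]),k)[1])(np.zeros(m.shape,bool))
red=((hsv[...,0]<8)|(hsv[...,0]>172))&(hsv[...,1]>170)&(hsv[...,2]>90)
for b in blobs(sub(red,225,220,265,260),15):print("plunger",b[0],b[1],cast(c,b[0],90))
blk=hsv[...,2]<70
for b in blobs(sub(blk,380,270,480,370),20):print("black",b[0],b[1],cast(c,b[0],30),cv2.minAreaRect(np.argwhere(b[2])[:,::-1].astype(np.float32)))
tes=(hsv[...,0]>18)&(hsv[...,0]<35)&(hsv[...,1]>60)&(hsv[...,2]>170)
for b in blobs(sub(tes,200,170,370,290),500):
    r=cv2.minAreaRect(np.argwhere(b[2])[:,::-1].astype(np.float32));print("tester",r,cast(c,r[0],55));
    for q in cv2.boxPoints(r):print(cast(c,q,55))
print("shaft",cast(c,(312.5,239),85),cast(c,(312.5,239),91))
cv2.imwrite("pics/crop.png",np.hstack([cv2.resize(im[215:265,285:345],(400,333),interpolation=cv2.INTER_CUBIC),cv2.resize(im[280:330,420:480],(400,333),interpolation=cv2.INTER_CUBIC)]))
E
```

```text
plunger [244.67 238.64] [238 232  14  14 149] [559.11 119.43  90.  ]
black [442.55 302.51] [433 292  22  21 253] [ 422.47 -311.41   30.  ] ((443.5, 302.0), (15.808955192565918, 19.414505004882812), 33.690067291259766)
black [443.22 344.41] [428 334  31  23 455] [ 332.58 -307.6    30.  ] ((442.7941589355469, 344.676513671875), (19.645383834838867, 27.8915958404541), 75.96376037597656)
tester ((285.4252624511719, 227.6607208251953), (110.44879150390625, 73.66909790039062), 3.1449575424194336) [589.07  34.41  55.  ]
[514.51 160.2   55.  ]
[682.24 155.41  55.  ]
[665.42 -94.39  55.  ]
[499.17 -82.35  55.  ]
shaft [557.85 -26.05  85.  ] [556.84 -26.1   91.  ]
```

View pics/crop.png

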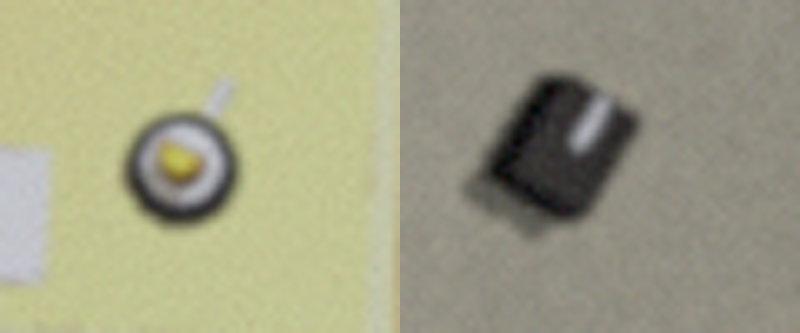

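The left crop shows the shaft, with its white tick up and to the right (about -33° in world). The right crop shows the knob, with its line up and to the right (about -28°). Next I compute the moves to the plunger.

```bash
python3 - <<'E'
from h import *
delta([559,119,170],2.618)
E
```

```text
shift cm [-51.7  -40.56   6.12] turn deg [-0.09  0.02 16.77] q [-1.41  0.63  0.04  1.52 -0.03  1.   -0.02]
```

Request:
{"name": "jog_arm", "arguments": {
  "increments": [0,-10.3,-8.1,1.2,0,0,3.4,0,-20.6,-16.2,2.4,0,0,6.7,0,-31,-24.3,3.6,0,0,10,0,-41.3,-32.4,4.8,0,0,13.4,0,-51.7,-40.56,6.1,0,0,16.8,0,-51.7,-40.56,6.1,0,0,16.8,0,-51.7,-40.56,6.1,0,0,16.8,0,-51.7,-40.56,6.1,0,0,16.8,0,-51.7,-40.56,6.1,0,0,16.8,0,-51.7,-40.56,6.1,0,0,16.8,0,-51.7,-40.56,6.1,0,0,16.8,0,-51.7,-40.56,6.1,0,0,16.8,0,-51.7,-40.56,6.1,0,0,16.8,0,-51.7,-40.56,6.1,0,0,16.8,0,-51.7,-40.56,6.1,0,0,16.8,0,-51.7,-40.56,6.1,0,0,16.8,0,-51.7,-40.56,6.1,0,0,16.8,0,-51.7,-40.56,6.1,0,0,16.8,0,-51.7,-40.56,6.1,0,0,16.8,0,-51.7,-40.56,6.1,0,0,16.8]
}}

```text
clock: 2.1
eef_pos: [558.9, 120.4, 170.5]
tool_rot: [3.141, 0.0, 2.619]
force: [0.9, 0.0, 0.1]
width: -0.0
gripper_force: 0.0
```

```bash
python3 - <<'E'
from h import *
im=ctrl.get_image("wrist");cv2.imwrite("pics/w1.png",im[:,:,::-1])
s=ctrl.read_state();print(s["eef_pos"],s["width"],s["clock"],s["force"])
c=cam("wrist");print(proj(c,[559,119,92]),proj(c,[557,-26,91]),c[0]["fx"])
delta([559,119,93],2.618)
E
```

```text
[558.96 120.17 170.4 ] -0.03878469724916265 2.15 [-0.39  0.21 -0.42]
[318.34 249.4 ] [131.89 347.45] 376.14057505317294
shift cm [-0.06 -0.1   7.74] turn deg [ 0.01 -0.    0.02] q [-0.32  0.59  0.09  1.81 -0.08  0.75  0.86]
```

View pics/w1.png

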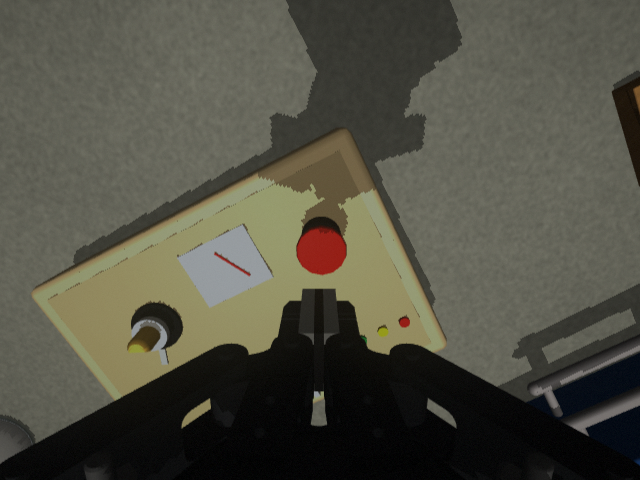

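The wrist view shows the closed fingers just behind the red head at (321,251), predicted at (318,249), so the position is good. I press now.

Request:
{"name": "jog_arm", "arguments": {
  "increments": [0,-0.1,-0.1,3,0,0,0,0,-0.1,-0.1,6.5,0,0,0,0,-0.1,-0.1,8.2,0,0,0,0,-0.1,-0.1,8.8,0,0,0,0,-0.1,-0.1,9.0,0,0,0,0,-0.1,-0.1,9.1,0,0,0,0,-0.1,-0.1,9.1,0,0,0,0,-0.1,-0.1,9.1,0,0,0]
}}

```text
clock: 2.95
eef_pos: [558.0, 118.1, 80.3]
tool_rot: [-3.14, -0.002, 2.618]
force: [-5.5, -0.6, 7.1]
width: 0.0
gripper_force: 3.3
```

Request:
{"name": "jog_arm", "arguments": {
  "increments": [0,0,0,0.15,0,0,0,0,0,0,0.2,0,0,0,0,0,0,0.2,0,0,0,0,0,0,0.2,0,0,0]
}}

```text
clock: 3.35
eef_pos: [558.2, 118.1, 79.9]
tool_rot: [-3.141, -0.002, 2.618]
force: [-7.4, -1.5, 19.2]
width: 0.1
gripper_force: 9.5
```

At the stop (19 N). Release and rise, opening the fingers.

Request:
{"name": "jog_arm", "arguments": {
  "increments": [0,0,0,-1,0,0,0,0,0,0,-3,0,0,0,0,0,0,-7,0,0,0,8.5,0,0,-11,0,0,0,8.5,0,0,-12,0,0,0,8.5,0,0,-12,0,0,0]
}}

```text
clock: 3.95
eef_pos: [561.1, 118.7, 199.9]
tool_rot: [3.138, 0.004, 2.618]
force: [0.1, 0.2, -0.2]
width: 43.3
gripper_force: 0.0
```

```bash
python3 - <<'E'
from h import *
s=ctrl.read_state();print(s["eef_pos"],s["clock"])
c=cam("wrist");E=c[1];o=-E[:3,:3].T@E[:3,3];print("cam",o,E[2,:3])
off=o-s["eef_pos"]
# camera 240 from surface looking so target at centre
f=E[2,:3]
for t,z in(([556.9,-26,91],200),([424,-312,38],180)):
    pos=np.array([0,0,z])+0; co=pos+off; k=(t[2]-co[2])/f[2]; pos[:2]=np.array(t)[:2]-off[:2]-k*f[:2]; print(pos); delta(pos,2.618)
E
```

```text
[561.1  118.69 199.87] 3.95
cam [495.44 155.06 342.62] [ 0.26 -0.15 -0.96]
[554 -24 200]
shift cm [ -6.53 -12.71  -0.04] turn deg [ 0.22  0.22 -0.02] q [-0.32  0.55  0.1   1.78 -0.07  0.81  0.86]
[ 412 -304  180]
shift cm [ -8.23 -44.06   1.85] turn deg [ 0.22  0.22 -0.02] q [-0.32  0.55  0.1   1.78 -0.07  0.81  0.86]
```

Request:
{"name": "jog_arm", "arguments": {
  "increments": [8.5,-1.6,-3.2,0,0,0,0,8.5,-3.2,-6.4,0,0,0,0,8.5,-4.9,-9.6,0,0,0,0,8.5,-6.5,-12.7,0,0,0,0,8.5,-6.5,-12.7,0,0,0,0,8.5,-6.5,-12.7,0,0,0,0]
}}

```text
clock: 4.55
eef_pos: [551.3, -24.9, 196.0]
tool_rot: [-3.14, -0.002, 2.615]
force: [-0.2, 0.3, -0.5]
width: 85.0
gripper_force: 0.0
```

```bash
python3 - <<'E'
from h import *
import pickle
c=cam("wrist");im=ctrl.get_image("wrist")[:,:,::-1].copy();cv2.imwrite("pics/w2.png",im);pickle.dump(c,open("c2.pkl","wb"))
print(proj(c,[556.9,-26,91]),proj(c,[556.9,-26,55]),ctrl.read_state()["eef_pos"],ctrl.read_state()["width"])
u,v=map(int,proj(c,[556.9,-26,80]));cv2.imwrite("pics/w2c.png",cv2.resize(im[v-75:v+75,u-100:u+100],(800,600),interpolation=cv2.INTER_CUBIC));print(u-100,v-75)
E
```

```text
[322.8  243.94] [322.38 229.93] [551.58 -23.46 196.15] 84.80200673418113
222 164
```

View pics/w2c.png

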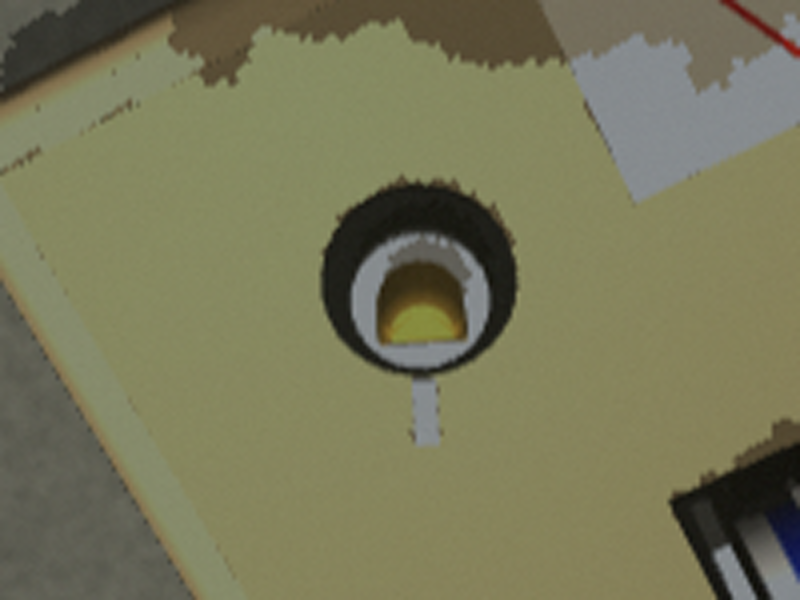

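The crop (offset 222,164, scale 4) shows the chrome collar ring centred near (421,300), the D shaft with its flat facing down, and the tick running (425,380) to (428,445). Next I fit these in the image.

```bash
python3 - <<'E'
from h import *
import pickle
c=pickle.load(open("c2.pkl","rb"));im=cv2.imread("pics/w2.png");ox,oy=222,164
hsv=cv2.cvtColor(im,cv2.COLOR_BGR2HSV).astype(int)[oy:oy+150,ox:ox+200]
m=(hsv[...,1]<60)&(hsv[...,2]>110)
for b in blobs(m,15):
    x,y=b[0]
    if 70<x<140 and 40<y<125:
        pts=np.argwhere(b[2])[:,::-1]+[ox,oy];print(b[0]+[ox,oy],b[1])
        if b[1][4]<300: # tick
            w=np.array([cast(c,p,55) for p in pts])[:,:2];m0=w.mean(0);a=np.linalg.svd(w-m0)[2][0];print("tick c",m0,"ang",np.degrees(np.arctan2(a[1],a[0])))
        else:
            h=cv2.convexHull(pts.astype(np.int32)).astype(np.float32)
            w=np.array([cast(c,p,71)[:2] for p in h[:,0]]);w=w.astype(np.float32);print("collar",cv2.minEnclosingCircle(w))
            A=np.c_[2*w,np.ones(len(w))];s=np.linalg.lstsq(A,(w**2).sum(1),rcond=None)[0];print(s[:2],np.sqrt(s[2]+s[:2]@s[:2]))
full=lambda u,v:np.array([(u+.5)/4-.5+ox,(v+.5)/4-.5+oy])
a=cast(c,full(388,340),91);b=cast(c,full(455,338),91);print("tip flat edge",a,b)
e=(cast(c,full(424,380),55)-cast(c,full(427.5,445),55))[:2];print("tick hand",np.degrees(np.arctan2(-e[1],-e[0])))
print("collar hand",cast(c,full(421.5,300),71),"shaft axis line check",proj(c,[557,-26,71]))
delta([412,-304,180],2.618)
E
```

```text
[325.41 240.85] [ 88  59  34  33 372]
collar ((560.6499633789062, -24.612716674804688), 12.90308952331543)
[560.64 -24.7 ] 12.758225292007538
[328.02 266.88] [103  94   7  18 114]
tick c [586.06 -37.55] ang -27.789541243238933
tip flat edge [558.41 -30.22  91.  ] [563.93 -19.96  91.  ]
tick hand -26.82244568777192
collar hand [560.51 -24.26  71.  ] shaft axis line check [322.62 235.84]
shift cm [ -1.95 -31.27   1.62] turn deg [-0.02 -0.13 -0.02] q [-0.07  0.53  0.09  1.83 -0.07  0.78  1.11]
```

Request:
{"name": "jog_arm", "arguments": {
  "increments": [8.5,-0.4,-5,0.3,0,0,0,8.5,-0.8,-10,0.6,0,0,0,8.5,-1.1,-15,0.9,0,0,0,8.5,-1.4,-20,1.2,0,0,0,8.5,-1.7,-25,1.4,0,0,0,8.5,-1.95,-31.3,1.6,0,0,0,8.5,-1.95,-31.3,1.6,0,0,0,8.5,-1.95,-31.3,1.6,0,0,0,8.5,-1.95,-31.3,1.6,0,0,0,8.5,-1.95,-31.3,1.6,0,0,0]
}}

```text
clock: 5.6
eef_pos: [414.2, -302.3, 181.1]
tool_rot: [3.14, -0.0, 2.622]
force: [0.1, 0.2, -0.2]
width: 85.3
gripper_force: 0.0
```

```bash
python3 - <<'E'
from h import *
import pickle
c=cam("wrist");im=ctrl.get_image("wrist")[:,:,::-1].copy();cv2.imwrite("pics/w3.png",im);pickle.dump(c,open("c3.pkl","wb"))
print(proj(c,[424,-312,38]),ctrl.read_state()["eef_pos"],ctrl.read_state()["width"])
u,v=map(int,proj(c,[424,-312,30]));print(u-100,v-75)
cv2.imwrite("pics/w3c.png",cv2.resize(im[v-75:v+75,u-100:u+100],(800,600),interpolation=cv2.INTER_CUBIC))
E
```

```text
[315.01 238.56] [ 414.05 -302.55  181.17] 84.81032057602442
215 160
```

View pics/w3c.png

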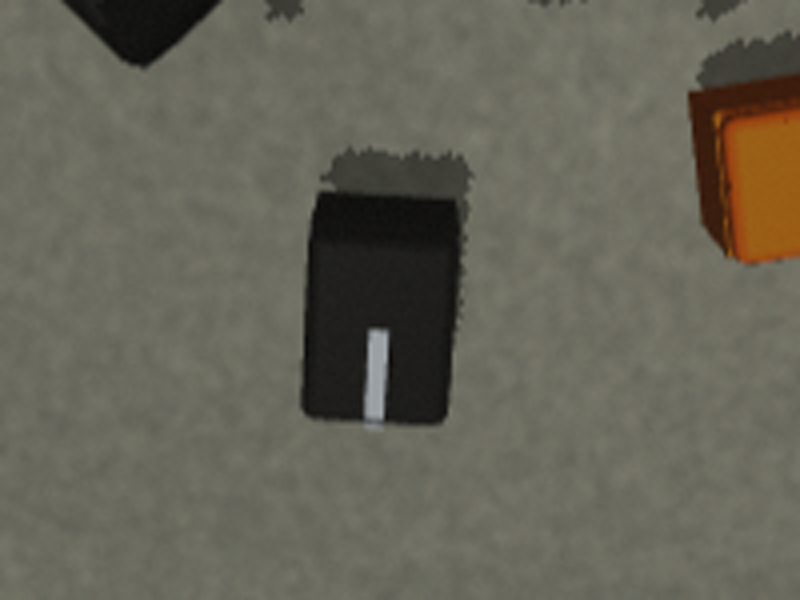

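The crop (offset 215,160, scale 4) shows the small knob's top face with corners at about (311,240), (456,246), (446,424) and (303,417). Its white line runs (377,328) to (374,424).

```bash
python3 - <<'E'
from h import *
import pickle
c=pickle.load(open("c3.pkl","rb"));im=cv2.imread("pics/w3.png");ox,oy=215,160
full=lambda u,v:np.array([(u+.5)/4-.5+ox,(v+.5)/4-.5+oy])
P=[cast(c,full(*q),38) for q in((311,240),(456,246),(446,424),(303,417))]
for i in range(4):print(P[i],np.linalg.norm(P[i]-P[i-1]))
d=P[3]-P[0]+P[2]-P[1];print("centre",np.mean(P,0),"ang",np.degrees(np.arctan2(d[1],d[0])))
hsv=cv2.cvtColor(im,cv2.COLOR_BGR2HSV).astype(int)[oy+75:oy+110,ox+85:ox+102]
m=hsv[...,2]>130;pts=np.argwhere(m)[:,::-1]+[ox+85,oy+75]
w=np.array([cast(c,p,38) for p in pts])[:,:2];m0=w.mean(0);a=np.linalg.svd(w-m0)[2][0];a*=np.sign(a[0]);print(len(pts),"line c",m0,"ang",np.degrees(np.arctan2(a[1],a[0])),"end",m0+a*((w-m0)@a).max(),"axis est",m0+a*(((w-m0)@a).max()-18))
E
```

```text
[ 401.74 -319.66   38.  ] 37.11028090455706
[ 416.89 -295.59   38.  ] 28.44463253598022
[ 448.46 -315.63   38.  ] 37.38554416643798
[ 432.71 -340.1    38.  ] 29.094187238776286
centre [ 424.95 -317.75   38.  ] ang -32.910464675405045
95 line c [ 432.26 -322.58] ang -32.62998909014539 end [ 441.52 -328.51] axis est [ 426.36 -318.8 ]
```

```bash
python3 - <<'E'
from h import *
delta([425.4,-318.1,90],np.radians(147.3)); delta([425.4,-318.1,7],np.radians(147.3))
E
```

```text
shift cm [-1.76 -0.8   9.12] turn deg [ 0.07 -0.02  2.92] q [ 0.52  0.5   0.08  1.95 -0.06  0.69  1.69]
shift cm [-1.76 -0.81 17.42] turn deg [ 0.07 -0.02  2.92] q [ 0.52  0.5   0.08  1.95 -0.06  0.69  1.69]
```

Request:
{"name": "jog_arm", "arguments": {
  "increments": [6,-1,-0.4,4,0,0,1.5,6,-1.76,-0.8,8,0,0,2.9,6,-1.76,-0.8,10,0,0,2.9,6,-1.76,-0.8,13,0,0,2.9,6,-1.76,-0.8,16,0,0,2.9,6,-1.76,-0.8,17.4,0,0,2.9,6,-1.76,-0.8,17.4,0,0,2.9,6,-1.76,-0.8,17.4,0,0,2.9,2.5,-1.76,-0.8,17.4,0,0,2.9,2.5,-1.76,-0.8,17.4,0,0,2.9,2.5,-1.76,-0.8,17.4,0,0,2.9,2.5,-1.76,-0.8,17.4,0,0,2.9,2.5,-1.76,-0.8,17.4,0,0,2.9,2.5,-1.76,-0.8,17.4,0,0,2.9]
}}

```text
clock: 7.05
eef_pos: [424.7, -321.2, 8.8]
tool_rot: [3.141, 0.003, 2.567]
force: [0.8, 0.4, 5.8]
width: 29.4
gripper_force: 59.9
```

Request:
{"name": "jog_arm", "arguments": {
  "increments": [2.5,0,0,-2,0,0,0,2.5,0,0,-6,0,0,0,2.5,0,0,-11,0,0,0,2.5,0,0,-15,0,0,0,2.5,0,0,-15,0,0,0]
}}

```text
clock: 7.55
eef_pos: [426.8, -323.1, 163.2]
tool_rot: [-3.141, 0.012, 2.567]
force: [1.0, -0.6, -0.6]
width: 28.9
gripper_force: 59.2
```

```bash
python3 - <<'E'
from h import *
import pickle
c=cam("wrist");im=ctrl.get_image("wrist")[:,:,::-1].copy();cv2.imwrite("pics/w4.png",im);pickle.dump((c,ctrl.read_state()),open("c4.pkl","wb"))
s=ctrl.read_state();print(s["eef_pos"],s["tool_rot"],s["width"],s["gripper_force"])
T=R.from_euler("xyz",s["tool_rot"]);t=proj(c,s["eef_pos"]-T.apply([0,0,30]));print(t)
u,v=map(int,t);u=max(u,100);v=min(v,405);print(u-100,v-75)
cv2.imwrite("pics/w4c.png",cv2.resize(im[v-75:v+75,u-100:u+100],(800,600),interpolation=cv2.INTER_CUBIC))
E
```

```text
[ 425.45 -321.98  160.64] [-3.14  0.01  2.57] 29.006931541694534 59.23595577478409
[321.58 340.11]
221 265
```

View pics/w4c.png

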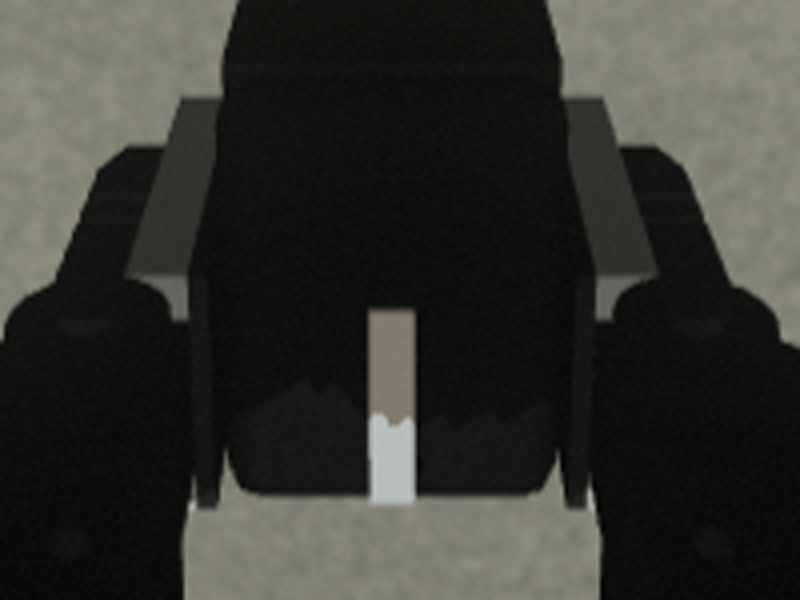

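The crop (offset 221,265) shows the knob held square between the pads, its line at the centre from (392,310) to (392,503). I let the arm settle, then measure the knob's offset in the tool frame.

Request:
{"name": "jog_arm", "arguments": {
  "increments": [2.5,0,0,0,0,0,0,2.5,0,0,0,0,0,0,2.5,0,0,0,0,0,0,2.5,0,0,0,0,0,0]
}}

```text
clock: 8.0
eef_pos: [423.2, -320.3, 156.2]
tool_rot: [3.142, -0.002, 2.567]
force: [1.1, 0.3, -0.4]
width: 29.0
gripper_force: 59.2
```

```bash
python3 - <<'E'
from h import *
s=ctrl.read_state();c=cam("wrist");im=ctrl.get_image("wrist")[:,:,::-1].copy()
print(s["eef_pos"],s["tool_rot"],s["force"])
for _ in range(3):
    ctrl.get_image("top");print(ctrl.read_state()["eef_pos"],ctrl.read_state()["tool_rot"])
hsv=cv2.cvtColor(im,cv2.COLOR_BGR2HSV).astype(int)
g=hsv[335:395,308:330,2];m=g>90
b=max(blobs(m,20),key=lambda b:b[1][4] if b[1][2]<16 else 0);print(b[0]+[308,335],b[1])
x0=b[1][0]+308+b[1][2]/2-.5;y1=b[1][1]+335+b[1][3]-.5;y0=b[1][1]+335-.5
T=R.from_euler("xyz",s["tool_rot"])
for h in (28,29,30):
    for y in(y0,y1):
        print(h,T.inv().apply(cast(c,(x0,y),s["eef_pos"][2]+h)-s["eef_pos"]))
delta([560.5,-24.5,160],np.radians(180-27.2))
E
```

```text
[ 423.23 -320.32  156.21] [ 3.14 -0.    2.57] [ 1.1   0.28 -0.39]
[ 423.46 -320.49  156.59] [-3.14 -0.    2.57]
[ 423.53 -320.54  156.75] [-3.14 -0.    2.57]
[ 423.61 -320.59  156.89] [-3.14 -0.    2.57]
[318.5 370.6] [  0   8  22  52 682]
28 [  1.11  -0.86 -28.  ]
28 [-20.62  -0.85 -28.04]
29 [  1.75  -0.86 -29.  ]
29 [-19.8   -0.85 -29.04]
30 [  2.39  -0.86 -29.99]
30 [-18.97  -0.85 -30.04]
shift cm [ 4.6  32.29 -0.31] turn deg [ 0.   -0.04 -5.73] q [ 0.53  0.56  0.09  1.93 -0.08  0.66  1.67]
```

```bash
python3 - <<'E'
from h import *
s=ctrl.read_state();c=cam("wrist");im=ctrl.get_image("wrist")[:,:,::-1].copy();cv2.imwrite("pics/w5.png",im)
g=im[:,:,1].astype(int)[335:400,310:328]
print(s["eef_pos"]);print(g[:,8]);
x=g[45];print(x)
E
```

```text
[ 423.61 -320.59  156.89]
[ 14  14  12  10  15  17  22  63 107 124 124 124 125 124 124 124 125 124
 123 123 125 123 124 123 123 123 123 124 124 123 124 124 123 125 126 127
 160 190 191 191 192 190 192 190 190 191 190 190 191 190 192 191 190 191
 190 178 149 131 129 128 125 125 126 129 132]
[ 20  24  33 132 191 190 192 191 191 191 191 190 190 187 143  21  22  22]
```

```bash
python3 - <<'E'
from h import *
delta([601,-44.6,125],np.radians(180-27.2))
E
```

```text
shift cm [ 0.12 32.81  3.2 ] turn deg [-0.   -0.03 -5.73] q [ 0.53  0.56  0.09  1.93 -0.08  0.66  1.67]
```

Request:
{"name": "jog_arm", "arguments": {
  "increments": [2.5,0,4,0,0,0,0,2.5,0,8.5,0,0,0,0,2.5,0,13,0,0,0,-1,2.5,0,17.5,0,0,0,-2,2.5,0,22,0,0,0,-3,2.5,0,26.5,0,0,0,-4,2.5,0.1,30,0,0,0,-5,2.5,0.1,32,1,0,0,-5.7,2.5,0.1,32.8,2,0,0,-5.7,2.5,0.1,32.8,3.2,0,0,-5.7,2.5,0.1,32.8,3.2,0,0,-5.7,2.5,0.1,32.8,3.2,0,0,-5.7,2.5,0.1,32.8,3.2,0,0,-5.7,2.5,0.1,32.8,3.2,0,0,-5.7,2.5,0.1,32.8,3.2,0,0,-5.7,2.5,0.1,32.8,3.2,0,0,-5.7]
}}

```text
clock: 9.85
eef_pos: [601.3, -45.0, 125.6]
tool_rot: [3.141, 0.0, 2.666]
force: [0.1, -0.2, -0.0]
width: 29.2
gripper_force: 59.4
```

```bash
python3 - <<'E'
from h import *
import pickle
ctrl.get_image("top");ctrl.get_image("top")
s=ctrl.read_state();c=cam("wrist");im=ctrl.get_image("wrist")[:,:,::-1].copy();cv2.imwrite("pics/w6.png",im)
pickle.dump((c,s),open("c6.pkl","wb"));print(s["eef_pos"],s["tool_rot"],s["force"],s["clock"])
t=proj(c,[561,-24,71]);print(t,proj(c,[561,-24,91]));u,v=map(int,t);print(u-100,v-55)
cv2.imwrite("pics/w6c.png",cv2.resize(im[v-55:v+95,u-100:u+100],(800,600),interpolation=cv2.INTER_CUBIC))
E
```

```text
[601.26 -44.81 125.48] [3.14 0.   2.67] [0.3  0.67 0.13] 9.95
[320.41 181.2 ] [320.59 187.45]
220 126
```

View pics/w6c.png

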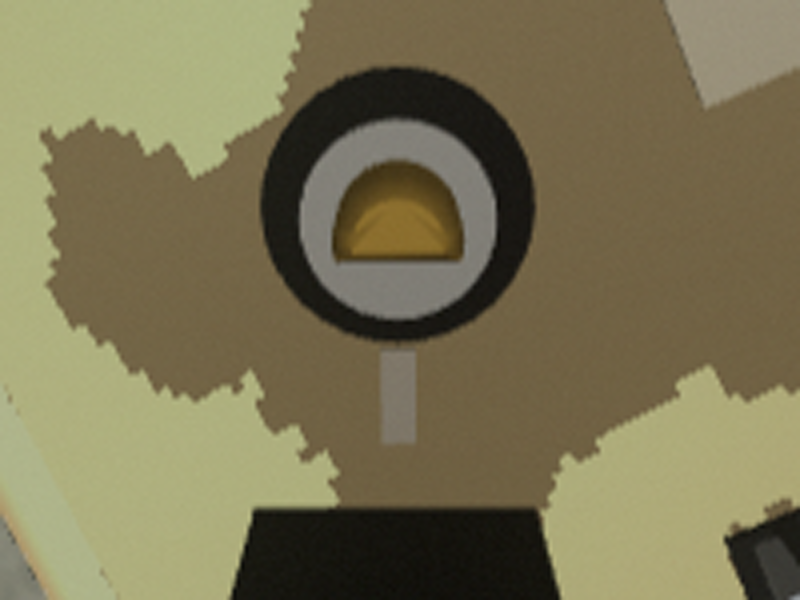

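The crop (offset 220,126) shows the collar centred at (398,219.5). The tick is vertical at column 398 and the knob's edge is level, so the angle matches. I compute the remaining shift.

```bash
python3 - <<'E'
from h import *
import pickle
c,s=pickle.load(open("c6.pkl","rb"));T=R.from_euler("xyz",s["tool_rot"])
full=lambda u,v:np.array([(u+.5)/4-.5+220,(v+.5)/4-.5+126])
f=lambda q,z:T.inv().apply(cast(c,q,z)-s["eef_pos"])
print("collar",f(full(398,219.5),71),cast(c,full(398,219.5),71))
for q in((299,219),(497,219),(398,118),(398,321)):print(f(full(*q),71)[:2])
print("tick",f(full(398.5,351),55)[:2],f(full(398.5,444),55)[:2])
print("tip edge",f(full(350,259),91)[:2],f(full(446,259),91)[:2],"flat low",f(full(335,262),87.5)[:2],f(full(463,262),87.5)[:2])
im=cv2.imread("pics/w6.png");print(im[385,308:330,1],im[335:400,318,1])
z=s["eef_pos"][2]
for e in(28.5,29.5):print("mark end",f((318.3,390.6),z+e),"mark start",f((318.3,342.2),z+e),"bottom edge",f(full(396,508),z-9)[:2],f(full(252,508),z-9)[:2],f(full(540,508),z-9)[:2])
E
```

```text
collar [45.7  -0.59 54.47] [560.36 -24.43  71.  ]
[ 45.76 -13.57]
[45.78 12.39]
[58.75 -0.6 ]
[32.14 -0.58]
tick [24.26 -0.48] [10.12 -0.47]
tip edge [43.93 -6.31] [43.94  5.09] flat low [42.96 -8.24] [42.97  7.27]
[ 18  20  20  19  31 131 176 174 176 176 175 176 175 175 175 170  89  21
  18  21  20  18] [ 11  13  13  12  12  13  29  60  98 112 113 110 112 113 112 114 114 112
 113 113 113 113 113 112 114 110 113 113 114 113 112 114 113 113 112 112
 112 114 147 175 176 175 175 174 175 175 175 176 175 175 175 174 175 174
 174 162 131 123 120 116 113 112 112 117 120]
mark end [-18.49  -0.9  -28.5 ] mark start [  1.61  -0.91 -28.5 ] bottom edge [21.52 -0.82] [ 21.51 -16.22] [21.53 14.58]
mark end [-17.68  -0.9  -29.5 ] mark start [  2.25  -0.91 -29.5 ] bottom edge [21.52 -0.82] [ 21.51 -16.22] [21.53 14.58]
```

```bash
python3 - <<'E'
from h import *
import pickle
c,s=pickle.load(open("c6.pkl","rb"));T=R.from_euler("xyz",s["tool_rot"]);z=s["eef_pos"][2]
f=lambda q,h:T.inv().apply(cast(c,q,z+h)-s["eef_pos"])[:2]
im=cv2.imread("pics/w5.png",0).astype(int);im6=cv2.imread("pics/w6.png",0).astype(int)
k=lambda a:a[235:300,300:312].mean(1).round(0).astype(int)
print(k(im));print(k(im6));print(im6[375:396,295:305].mean(1).round())
print(im6[380,260:380])
for h in(29,30,31):
    print(h,"back top",f((318,282.2),h),"front top",f((318,388.5),h),"L/R",f((279.6,380),h),f((358.1,380),h))
for h in(-6,-7.5,-9):print(h,f((282.6,252.6),h),f((354.6,252.6),h))
E
```

```text
[133 134 135 136 135 133 131 130 132 135 136 135 134 133 132 133 134 121
  75  21  20  21  20  20  20  21  20  19  19  19  19  19  18  19  18  19
  18  18  18  17  17  17  16  17  16  17  19  19  18  16  16  16  16  15
  16  16  16  16  16  16  15  16  16  16  16]
[ 97  97  97 100 106 112 114 117 123 124 116 109 111 117 120 123 124  97
  42  20  20  20  20  20  19  19  19  19  19  20  20  18  19  19  18  18
  18  17  18  17  17  17  17  17  17  18  19  19  19  16  16  16  16  16
  16  17  17  17  17  16  17  16  16  16  17]
[ 20.  20.  20.  20.  20.  21.  20.  19.  20.  20.  20.  19.  17.  38.
  86. 115. 117. 119. 121. 123. 122.]
[  9   9  11   9   8  13  11  12   6  13  17  19  19  17  15   8  20  98
  35  14  15  14  19  18  20  22  20  20  18  20  21  20  22  19  19  21
  20  20  20  21  22  21  21  21  19  21  20  22  19  19  18  18  31 134
 171 173 172 173 173 173 174 171 174 171  86  20  21  18  21  18  20  21
  18  20  20  18  20  20  19  20  19  20  20  20  22  20  20  20  18  21
  20  19  20  15  19  17  13  15  18  25  93  11  11  19  18  19  20  19
  14  10  11  10  10  13  10  11  11  10  12  12]
29 back top [24.48 -1.01] front top [-17.18  -1.01] L/R [-13.56 -14.78] [-13.54  13.36]
30 back top [24.91 -1.01] front top [-16.38  -1.01] L/R [-12.79 -14.65] [-12.77  13.24]
31 back top [25.35 -1.01] front top [-15.57  -1.01] L/R [-12.02 -14.53] [-11.99  13.11]
-6 [ 22.57 -15.93] [22.59 14.26]
-7.5 [ 22.04 -16.08] [22.06 14.41]
-9 [ 21.52 -16.23] [21.54 14.56]
```

```bash
python3 - <<'E'
from h import *
im=cv2.imread("pics/w5.png")
a=np.clip((cv2.GaussianBlur(im,(0,0),.7).astype(float)-5)*9,0,255).astype(np.uint8)[245:395,220:420]
cv2.imwrite("pics/w5c.png",cv2.resize(a,(800,600),interpolation=cv2.INTER_CUBIC))
E
```

View pics/w5c.png

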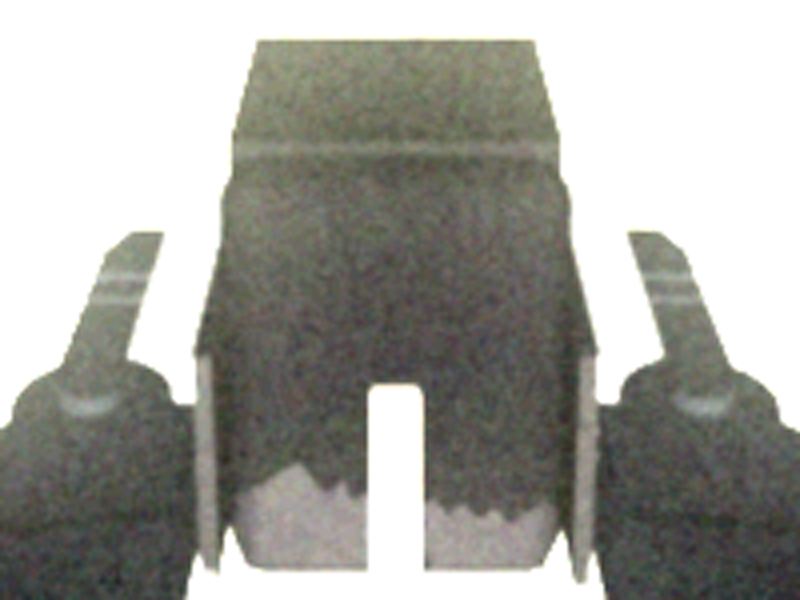

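```bash
python3 - <<'E'
from h import *
import pickle
c,s=pickle.load(open("c6.pkl","rb"));T=R.from_euler("xyz",s["tool_rot"])
g=lambda *t:proj(c,s["eef_pos"]+T.apply([t[0],t[1],-t[2]]))
print("pad tip L/R",g(11,-15,0),g(11,15,0))
for x in(0,1.5,3):
    print(x,"bot back",g(x+20,-15,-9),"top back",g(x+20,-15,29),g(x+18.5,-14,29),"front",g(x-18.5,-14,29),g(x-20,-15,27.5),"mark",g(x-18,0,29))
im=cv2.imread("pics/w5.png",0).astype(int);print(im[270:300,265:275].mean(1).round(),im[270:300,369:377].mean(1).round())
E
```

```text
pad tip L/R [284.28 283.84] [356.91 283.89]
0 bot back [285.58 255.95] top back [275.92 294.58] [279.07 298.68] front [282.15 391.53] [279.92 392.15] mark [320.79 390.41]
1.5 bot back [285.49 252.64] top back [275.78 290.45] [278.93 294.58] front [282.04 388.05] [279.8  388.73] mark [320.8  386.92]
3 bot back [285.4  249.32] top back [275.63 286.28] [278.79 290.45] front [281.92 384.55] [279.68 385.28] mark [320.81 383.42]
[131. 131. 131. 130. 129. 129. 129. 130. 129. 128. 128. 129. 129. 130.
 131. 131. 130. 129. 119.  86.  55.  54.  51.  50.  50.  50.  49.  49.
  50.  50.] [134. 134. 134. 134. 134. 134. 135. 135. 135. 132. 129. 130. 129. 130.
 132. 134. 135. 134. 129. 114.  99.  96.  94.  88.  84.  83.  78.  75.
  74.  69.]
```

The pad and knob edges put the knob's axis about 1 mm forward of the TCP, and the shaft about 45.5 mm forward. I move over the shaft and start down.

Request:
{"name": "jog_arm", "arguments": {
  "increments": [2.5,2.2,0,0,0,0,0,2.5,4.45,0,0,0,0,0,2.5,4.45,0,0,0,0,0,2.5,4.45,0,0.8,0,0,0,2.5,4.45,0,1.6,0,0,0,2.5,4.45,0,2.1,0,0,0,2.5,4.45,0,2.1,0,0,0,2.5,4.45,0,2.1,0,0,0,2.5,4.45,0,2.4,0,0,0,2.5,4.45,0,2.7,0,0,0,2.5,4.45,0,2.9,0,0,0,2.5,4.45,0,2.9,0,0,0,2.5,4.45,0,2.9,0,0,0,2.5,4.45,0,2.9,0,0,0]
}}

```text
clock: 11.4
eef_pos: [561.7, -24.5, 96.4]
tool_rot: [3.142, 0.0, 2.666]
force: [-0.5, 0.8, 0.2]
width: 28.9
gripper_force: 59.3
```

Request:
{"name": "jog_arm", "arguments": {
  "increments": [2.5,0,0,0.3,0,0,0,2.5,0,0,0.6,0,0,0,2.5,0,0,0.9,0,0,0,2.5,0,0,0.9,0,0,0,2.5,0,0,0.9,0,0,0]
}}

```text
clock: 11.9
eef_pos: [561.5, -24.5, 87.1]
tool_rot: [-3.141, -0.0, 2.666]
force: [-0.2, 0.0, 0.2]
width: 29.5
gripper_force: 59.3
```

Request:
{"name": "jog_arm", "arguments": {
  "increments": [2.5,0,0,0.3,0,0,0,2.5,0,0,0.6,0,0,0,2.5,0,0,0.9,0,0,0,2.5,0,0,1.1,0,0,0,2.5,0,0,1.2,0,0,0,2.5,0,0,1.2,0,0,0,2.5,0,0,1.2,0,0,0]
}}

```text
clock: 12.6
eef_pos: [561.7, -24.5, 75.8]
tool_rot: [3.141, 0.0, 2.666]
force: [-1.0, -0.4, 6.4]
width: 29.1
gripper_force: 59.9
```

Request:
{"name": "jog_arm", "arguments": {
  "increments": [2.5,0,0,0.2,0,0,0,2.5,0,0,0.4,0,0,0,2.5,0,0,0.5,0,0,0,2.5,0,0,0.5,0,0,0,2.5,0,0,0.5,0,0,0,2.5,0,0,0.5,0,0,0]
}}

```text
clock: 13.2
eef_pos: [561.8, -24.5, 73.6]
tool_rot: [3.141, 0.001, 2.666]
force: [-7.3, 0.2, 28.8]
width: 29.3
gripper_force: 63.4
```

```bash
python3 - <<'E'
from h import *
for _ in range(4):
    ctrl.get_image("top");s=ctrl.read_state();print(s["eef_pos"],s["tool_rot"],s["force"],s["gripper_force"])
im=ctrl.get_image("wrist")[:,:,::-1].copy();cv2.imwrite("pics/w7.png",im)
E
```

```text
[561.77 -24.45  73.54] [3.14 0.   2.67] [-7.82  1.43 29.41] 63.400830924510956
[561.74 -24.5   73.53] [3.14 0.   2.67] [-6.82  0.76 28.95] 63.40127259492874
[561.78 -24.44  73.53] [3.14 0.   2.67] [-7.43  0.21 28.83] 63.40011030435562
[561.77 -24.45  73.53] [3.14 0.   2.67] [-6.97  0.34 29.24] 63.400458097457886
```

View pics/w7.png

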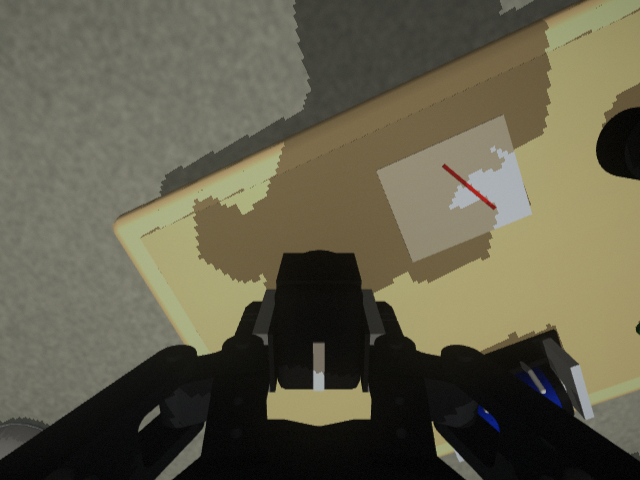

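The wrist view shows the knob upright between the pads at (318,330), its line at (319,365), pressed over the shaft. The force is steady at 29 N and the height matches fully home. I hand it in.

```bash
python3 -c "
from cell import ctrl
print(ctrl.finish_job())"
```

```text
the job is handed in; nothing more can be done
None
```

I pressed the plunger to its stop and released it, then pushed the knob, aligned with the shaft's flat, fully home. I handed in at about 13.5 s with the knob still gripped and held down at a steady 29 N; no verdict came back.

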